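# Hook out the accessory tray under the amplifier

### The job

The accessory tray is pushed in under the amplifier and there is no room for a hand at its ring: pick up the hook tool by its wooden handle, drop its pin into the swivel ring on the tray's front and draw the tray gently all the way out until it comes up against its stop, then keep a firm, steady pull of about 14 N on it there for a second to bed it. Unhook without pushing the tray back in, and stand the hook tool upright on the bench again, well clear of the ring. Never load the tray with more than 20 N, touch it with the hook only, and leave the things standing around undisturbed.

Things in the scene. Friction and masses are not known exactly. Their poses are not given: they have to be found in the camera images.
- hook: Loose hook tool standing on the bench, 0.2 kg. Dark wooden handle 110 long (x), 26 wide (y), 44 high (z); origin at the centre of its flat underside. A straight 8 mm steel rod leaves the handle's +x end, centreline 36 mm up, runs to x = 155 mm and turns straight down into an 8 mm round-ended pin. Centre of mass about 25 mm ahead (+x) of the origin. Grip from above across the 26 mm width.
- hook_tip (a point): Lowest point of the hook's pin, at (155, 0, 4) mm in the hook's frame, so 4 mm above the bench as the tool stands; axes as the hook's.
- riser: Fixed plywood riser, 240 deep (x), 260 wide (y), 90 high, carrying a black amplifier head (strap top 253 mm above the bench, its front 45 mm behind the riser's front); origin at the centre of its underside. Its open front faces its own -x; the tray slides out along -x.
- tray: Open wooden tray under the riser, sliding along the riser's x with 4 to 6 N of drag and staying where left. 226 long, 230 wide, front board 66 high. Its origin is 4 mm above the riser's; its x in the riser's frame is +8 to -38 mm at the start, and a hard stop ends its travel somewhere from -112 to -128 mm (not measured: feel for it). Axes as the riser's.
- tray_swivel (a point): Pivot (vertical) of the swivel ring, at (-129, 0, 24) mm in the tray frame, 9 mm before its front board, moving with the tray; -x points out. The ring is flat (horizontal), centred 28 mm above the bench, of 5 mm round steel, hole 16 mm, its centre 26 mm from the pivot. It swivels easily, rests up to 0.6 rad either side of straight out (not measured) and straightens when pulled.
- tin: Low round metal tin, bystander, 70 mm across, 40 high, on the bench; origin at the centre of its underside.
- metronome: Dark wooden cone-shaped metronome, bystander, 64 mm across at the foot, 104 high, beside the tray's way out; origin at the centre of its underside.
- polish: Can, bystander, 52 mm across, 100 high, beside the tray's way out; origin at the centre of its underside.
Mind the look-alikes: they are no part of the job. Several things have the shape of the hook; the one meant has the colours described above.

How it is judged:
By the outcome, as a careful person would: the job done as asked, in the order asked, and still so for the second after the job is handed in, with the robot touching nothing.
It also fails if it takes over 67 s, if anything falls off the work surface, if the arm or the gripper's body presses on something with over 40 N, if the wrist force passes 120 N, or if a joint passes its speed limit or range.

### The arm

A 7-joint arm with a two-finger parallel gripper is mounted at the origin on the work surface. World frame = base frame: x ahead of the robot, y to its left, z up, the work surface at z = 0. Lengths are in m, angles in rad, forces in N, time in s.
With the tool pointing down it reaches from about 0.425 to 0.95 m from the base axis. Payload 16.7 kg.
Tool frame: the origin (TCP) lies at the very end of the fingers, on their centre line; the grasp point (between the pads) lies 19 mm behind it (bot.grasp_offset is the distance from the TCP to the grasp point, in m); z points along the fingers, y is the line along which they close (so a half turn about z gives the same grasp; the last joint's range is limited). The gripper opens to 94 mm and grips with 3 to 60 N. Pads are 16 mm wide; open, the fingers measure 119 mm over their backs; the gripper's body (75 mm by 177 mm) begins 78 mm behind the grasp point.
Start: joints at [0.987, 0.426, 0.074, 1.606, -0.034, 1.111, -0.067], TCP at [0.284, -0.612, 0.205] pointing down, gripper open.
Joint ranges: [-2.85, 2.85], [-0.5, 2.14], [-1.23, 1.37], [0.21, 2.46], [-1.02, 4.16], [0.16, 2.05], [-2.73, 2.73]. Speed limits (rad/s): [1.89, 1.89, 2.39, 2.39, 3.01, 3.01, 3.01].

### API

Orientations are given as a unit quaternion [x, y, z, w].
In Python, from workcell import bot, vision gives the robot as it stands. The module is installed in compiled form; this text tells all that it offers.
- The arm moves only by the shell command python3 -m handwheel 'ROWS' [OPENING]. ROWS is rows parted by semicolons, their numbers by spaces, 1 to 20 of them, each of 6 numbers: dx, dy, dz in m, then a rotation vector rx, ry, rz in rad; each row shifts and turns the commanded pose from where the row before left it, along the tool's axes as they then stand; what a row does not reach is not made up. A row lasts 1/10 s, in which the tool goes at most 0.05 m and 0.15 rad, less where a joint would pass 70% of its speed; a pose out of reach is approached as far as the arm can. OPENING is the finger opening in m, set as the command begins (- or left out keeps the last). The fingers move at their own pace and stop on an object; the grip force is fixed at half the most. Time passes only in rows, so rows that do not move let the fingers close. It prints the time, the measured TCP pose, the force, the opening and the grip force at its end.
- bot.get_state(): the state, without advancing time (a new reading comes with each control period).
- vision.camera(name): name is "side" or "top"; returns (picture, depth): 400x640x3 uint8, red, green, blue; 400x640 float32, m along the optical axis (not along the pixel's ray), 0 where there is no reading.
- vision.calibration(name): a dict with "K" (3x3 intrinsics, pixels), "cam_to_world" (4x4, takes a point from camera to world coordinates). Camera axes: x right, y up, looking along -z (the intrinsics and any distortion apply to the point x, -y, -z); pixel columns grow to the right and rows downward; lengths in m; the calibration is good to about 2 mm. A picture is of the moment at which its call begins. calibration takes no time and is no camera call.
- bot.hand_in(): hands the job in; it is judged then, once.
The state is a dict: "time": time; "joint_positions": joint angles; "qvel": joint speeds; "joint_torque": joint torques, N m; "tcp_pos": TCP position; "tcp_rot": TCP orientation; "wrist_force": force on the tool from outside, world axes, zero at the start; "torque": the same for the moment, N m; "gripper_width": finger opening in m; "grasp_force": force on a finger pad.
Only numpy, scipy, OpenCV 4.12 (cv2) and the standard library are available. Lean on these libraries where they do the work, as an engineer would, in place of code of your own. Each camera call takes 0.05 s, during which the arm holds its last target. There are 200 camera calls.

## Working session

There is one attempt and no reset: what is moved stays moved. The work goes in short steps, Python scripts to look and compute and a shell command to move; the robot and the scene stay as the last step left them, time stands still between calls to the robot, and variables do not carry over. Pictures are saved under pics/ and viewed, at most 10 in all, crops included, and the job is handed in when it is done.

```bash
mkdir -p pics; cat > h.py <<'E'
import numpy as np, cv2
from workcell import bot, vision
def snap(n):
    p,d=vision.camera(n); np.savez(f'{n}.npz',p=p,d=d); return p,d
def load(n):
    z=np.load(f'{n}.npz'); return z['p'],z['d']
def w(n,u,v,d):
    c=vision.calibration(n);K=c['K'];T=c['cam_to_world']
    z=d[v,u] if not np.isscalar(d) else d
    return (T@np.array([(u-K[0,2])/K[0,0]*z,-(v-K[1,2])/K[1,1]*z,-z,1]))[:3]
def wz(n,u,v,h):
    c=vision.calibration(n);K=c['K'];T=c['cam_to_world']
    r=T[:3,:3]@np.array([(u-K[0,2])/K[0,0],-(v-K[1,2])/K[1,1],-1]);o=T[:3,3]
    return o+r*(h-o[2])/r[2]
E
python3 - <<'E'
from h import *
for n in('top','side'):
    p,d=snap(n); cv2.imwrite(f'pics/{n}0.png',p[:,:,::-1]); c=vision.calibration(n); print(n,c['K'],c['cam_to_world'].round(3), [k for k in c])
s=bot.get_state();print(s['time'],s['tcp_pos'],s['tcp_rot'])
E
```

```text
top [[451.71385614   0.         323.97645742]
 [  0.         451.71385614 204.16944165]
 [  0.           0.           1.        ]] [[ 0.017  0.998 -0.056  0.495]
 [-1.     0.018  0.018  0.062]
 [ 0.019  0.056  0.998  0.964]
 [ 0.     0.     0.     1.   ]] ['K', 'cam_to_world']
side [[498.37795653   0.         320.59898475]
 [  0.         498.37795653 196.566494  ]
 [  0.           0.           1.        ]] [[-0.979  0.14  -0.15   0.377]
 [-0.204 -0.58   0.789  1.037]
 [ 0.024  0.803  0.596  0.783]
 [ 0.     0.     0.     1.   ]] ['K', 'cam_to_world']
0.1 [ 0.28412333 -0.61186048  0.20485684] [ 9.76470137e-01  2.15651920e-01 -1.61731779e-04 -5.42342771e-04]
```

View pics/top0.png

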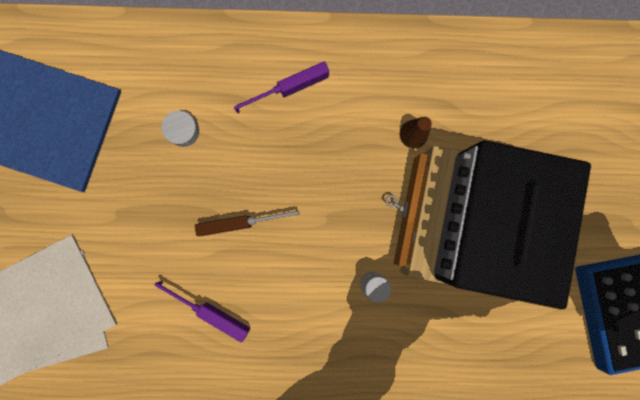

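View pics/side0.png

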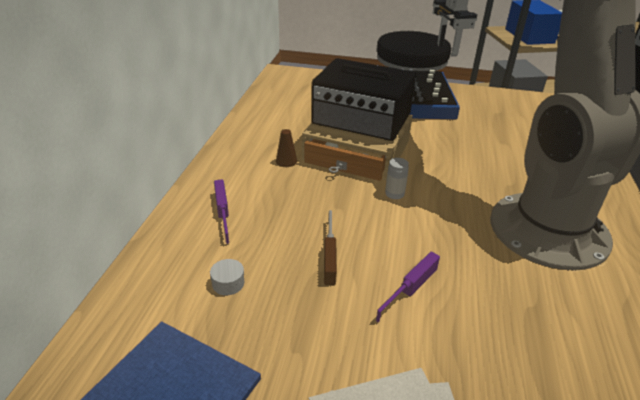

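Hook-shaped things in the top picture: purple (290,85), purple (205,310) and dark wood with steel rod (245,222). The last one fits "dark wooden handle, steel rod". The tray faces image left (+y), with its ring at about (390,200). Polish is at (376,287), the metronome at (415,132) and the tin at (180,128). I'll confirm the hook in an enlarged crop.

```bash
python3 - <<'E'
from h import *
p,d=load('top')
a=cv2.resize(p[195:245,185:315],None,fx=6,fy=6,interpolation=cv2.INTER_CUBIC)
b=cv2.resize(p[145:280,350:455],None,fx=6,fy=6,interpolation=cv2.INTER_CUBIC)[:, :]
b=cv2.resize(p[175:222,350:480],None,fx=6,fy=6,interpolation=cv2.INTER_CUBIC)
cv2.imwrite('pics/crop1.png',np.vstack([a,b])[:,:,::-1])
def seg(name,box,f):
    u0,v0,u1,v1=box; vv,uu=np.mgrid[v0:v1,u0:u1]
    P=np.array([w('top',u,v,d) for u,v in zip(uu.ravel(),vv.ravel())]); c=p[v0:v1,u0:u1].reshape(-1,3).astype(int)
    m=f(P,c)&(d[v0:v1,u0:u1].ravel()>0); Q=P[m]
    print(name,m.sum(),'mean',Q.mean(0).round(4)); 
    r=cv2.minAreaRect((Q[:,:2]*1000).astype(np.float32)); print('  rect',np.round(r[0],1),np.round(r[1],1),round(r[2],2))
    return Q
seg('handle',(185,205,320,245),lambda P,c:(P[:,2]>.035))
seg('handle+rod',(185,200,320,245),lambda P,c:(P[:,2]>.02))
seg('tray front',(385,140,440,285),lambda P,c:(P[:,2]>.055)&(P[:,2]<.08)&(c[:,0]>c[:,2]+60)&(c[:,0]<200))
seg('amp',(430,135,600,315),lambda P,c:(P[:,2]>.2))
seg('riser',(400,135,600,315),lambda P,c:(P[:,2]>.082)&(P[:,2]<.1))
seg('polish',(355,265,400,305),lambda P,c:(P[:,2]>.09))
seg('metro',(395,112,440,155),lambda P,c:(P[:,2]>.02)&(P[:,2]<.12))
seg('metrotop',(395,112,440,155),lambda P,c:(P[:,2]>.09)&(P[:,2]<.12))
seg('tin',(155,105,205,150),lambda P,c:(P[:,2]>.03))
seg('ring',(375,185,404,215),lambda P,c:(P[:,2]>.018)&(P[:,2]<.045))
E
```

```text
Traceback (most recent call last):
  File "h.py", line 8, in w
    c=vision.calibration(n);K=c['K'];T=c['cam_to_world']
ValueError: time passes only in moves, steps and waits
```

View pics/crop1.png

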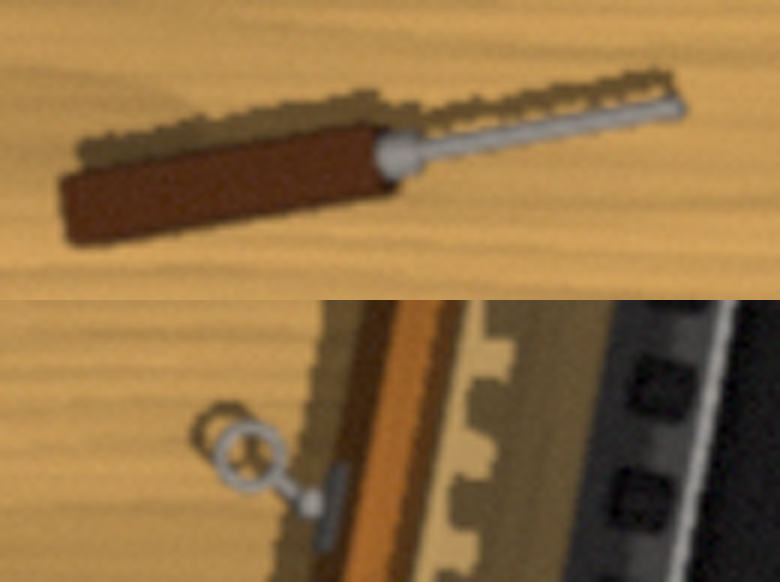

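The crop confirms the hook: dark wood handle, steel ferrule and rod, rod end at full-frame (297.5,212.5). The ring centre is at (391.7,201.2) and its pivot at (402,208.8).

```bash
sed -i 's/^def snap/CAL={n:vision.calibration(n) for n in ("top","side")}\ndef snap/; s/c=vision.calibration(n)/c=CAL[n]/' h.py
cat >> h.py <<'E'
def cloud(n,box,p,d):
    u0,v0,u1,v1=box; vv,uu=np.mgrid[v0:v1,u0:u1]; z=d[v0:v1,u0:u1].ravel()
    K=CAL[n]['K'];T=CAL[n]['cam_to_world']
    C=np.stack([(uu.ravel()-K[0,2])/K[0,0]*z,-(vv.ravel()-K[1,2])/K[1,1]*z,-z,np.ones_like(z)])
    P=(T@C)[:3].T; return P[z>0],p[v0:v1,u0:u1].reshape(-1,3).astype(int)[z>0]
def seg(name,n,box,p,d,f):
    P,c=cloud(n,box,p,d); Q=P[f(P,c)]
    if len(Q)<4: print(name,'none');return Q
    r=cv2.minAreaRect((Q[:,:2]*1000).astype(np.float32))
    print(name,len(Q),Q.mean(0).round(4),'rect',np.round(r[0],1),np.round(r[1],1),round(r[2],2)); return Q
E
python3 - <<'E'
from h import *
p,d=load('top')
S=lambda n,b,f:seg(n,'top',b,p,d,f)
Q=S('handle',(185,205,250,245),lambda P,c:(P[:,2]>.035)&(c[:,2]<60))
S('handle+rod',(185,200,320,245),lambda P,c:(P[:,2]>.025))
S('tray front',(385,140,440,285),lambda P,c:(P[:,2]>.06)&(P[:,2]<.076)&(c[:,0]>c[:,2]+60)&(c[:,0]<215))
S('amp',(430,135,600,315),lambda P,c:(P[:,2]>.2))
S('riser',(400,135,600,315),lambda P,c:(P[:,2]>.082)&(P[:,2]<.1))
S('polish',(355,265,400,305),lambda P,c:(P[:,2]>.09))
S('metro',(395,112,440,155),lambda P,c:(P[:,2]>.02)&(P[:,2]<.12))
S('metrotop',(395,112,440,155),lambda P,c:(P[:,2]>.09)&(P[:,2]<.12))
S('tin',(155,105,205,150),lambda P,c:(P[:,2]>.03))
S('ring',(375,185,404,215),lambda P,c:(P[:,2]>.018)&(P[:,2]<.045))
print('bench',w('top',150,200,d),'rod end',wz('top',297.5,212.5,.036),'ferrule',wz('top',251,221.5,.04),'ring',wz('top',391.7,201.2,.028),'pivot',wz('top',402,208.8,.03))
for u,v in((422,154),(404,270),(427,154),(409,270)): print('tray top edge',wz('top',u,v,.070))
from scipy.spatial.transform import Rotation as R
print(R.from_quat(bot.get_state()['tcp_rot']).as_matrix().round(3))
E
```

```text
handle 681 [0.4993 0.2529 0.0439] rect [499.5 252.9] [ 26.  108.2] 10.9
handle+rod 925 [0.5037 0.2295 0.0428] rect [509.1 203.1] [ 26.  213.2] 10.92
tray front 899 [ 0.5369 -0.1304  0.0698] rect [ 536.8 -131.9] [ 20.2 228.9] 79.32
amp 18678 [ 0.5096 -0.2674  0.23  ] rect [ 511.5 -269.2] [207.1 250.3] 79.22
riser 3343 [ 0.5291 -0.1627  0.0899] rect [ 528.6 -177.3] [ 77.7 259.9] 79.69
polish 532 [ 0.3833 -0.0569  0.0997] rect [383.3 -57.4] [47.  48.8] 45.43
metro 760 [ 0.69   -0.1411  0.0692] rect [ 684.  -148.9] [93.4 43.5] 30.77
metrotop 236 [ 0.6947 -0.147   0.0987] rect [ 679.7 -153.3] [79.4 29. ] 22.08
tin 932 [0.6989 0.3483 0.04  ] rect [699.6 349.1] [68.8 68.6] 41.73
ring 123 [ 0.551  -0.1001  0.0303] rect [ 551.5 -103.1] [46.9 24.3] 61.75
bench [ 0.55128516  0.41597631 -0.00402797] rod end [0.52883118 0.09967067 0.036     ] ferrule [0.50862556 0.19379982 0.04      ] ring [ 0.55619574 -0.09541982  0.028     ] pivot [ 0.54065105 -0.11667183  0.03      ]
tray top edge [ 0.64927749 -0.1483562   0.07      ]
tray top edge [ 0.41791309 -0.11390303  0.07      ]
tray top edge [ 0.64948368 -0.1584126   0.07      ]
tray top edge [ 0.41806845 -0.12380114  0.07      ]
[[ 0.907  0.421 -0.001]
 [ 0.421 -0.907  0.001]
 [-0.    -0.001 -1.   ]]
```

```bash
python3 -m handwheel '0 0 -.045 0 0 0;0 0 -.045 0 0 0;0 0 -.04 0 0 0;.033 -.0236 0 0 0 0;.033 -.0236 0 0 0 0;.033 -.0236 0 0 0 0;.033 -.0236 0 0 0 0;.033 -.0236 0 0 0 0;.033 -.0236 0 0 0 0;.033 -.0236 0 0 0 0;.033 -.0236 0 0 0 0;.033 -.0236 0 0 0 0;.033 -.0236 0 0 0 0;.033 -.0236 0 0 0 0;.033 -.0236 0 0 0 0;.033 -.0236 0 0 0 0;.033 -.0236 0 0 0 0;.033 -.0236 0 0 0 0' 0.07
cat >> h.py <<'E'
from scipy.spatial.transform import Rotation as R
def to(target,yaw):
    """tool-axis move after turning tool z down with y at yaw(deg)"""
    s=bot.get_state(); r=R.from_quat(s['tcp_rot']); M=r.as_matrix(); p=np.array(s['tcp_pos'])
    a=np.radians(yaw); y=np.array([np.cos(a),np.sin(a),0]); z=np.array([0,0,-1.]); G=np.stack([np.cross(y,z),y,z],1)
    print('t',round(s['time'],2),'p',p.round(4),'y at',np.degrees(np.arctan2(M[1,1],M[0,1])).round(2),'q',np.round(s['joint_positions'],2))
    print('rotvec tool',R.from_matrix(M.T@G).as_rotvec().round(4),'move in current axes',(M.T@(target-p)).round(4),'move in goal axes',(G.T@(target-p)).round(4),'F',np.round(s['wrist_force'],2))
E
python3 - <<'E'
from h import *
to(np.array([.5033,.2333,.012]),10.9)
E
```

```text
time: 1.9
tcp_pos: [0.5846, -0.0812, 0.3353]
tcp_rot: [0.976, 0.216, -0.0, -0.0]
wrist_force: [0.6, -1.1, 0.8]
gripper_width: 0.0704
grasp_force: 0.0
t 1.9 p [ 0.5846 -0.0812  0.3353] y at -65.1 q [ 0.28  0.22 -0.3   1.62  0.06  1.32 -1.17]
rotvec tool [-3.0000e-04  1.0000e-04 -1.3265e+00] move in current axes [ 0.0587 -0.3194  0.3234] move in goal axes [ 0.3242 -0.0204  0.3233] F [ 0.6  -1.08  0.83]
```

```bash
python3 -m handwheel '0 0 0 0 0 -.1474;0 0 0 0 0 -.1474;0 0 0 0 0 -.1474;0 0 0 0 0 -.1474;0 0 0 0 0 -.1474;0 0 0 0 0 -.1474;0 0 0 0 0 -.1474;0 0 0 0 0 -.1474;0 0 0 0 0 -.1474;.0405 -.0025 .025 0 0 0;.0405 -.0025 .025 0 0 0;.0405 -.0025 .025 0 0 0;.0405 -.0025 .025 0 0 0;.0405 -.0025 .025 0 0 0;.0405 -.0025 .025 0 0 0;.0405 -.0025 .025 0 0 0;.0405 -.0025 .025 0 0 0;0 0 0 0 0 0' 
python3 - <<'E'
from h import *
to(np.array([.5033,.2333,.012]),10.9)
E
```

```text
time: 3.7
tcp_pos: [0.4994, 0.2365, 0.1326]
tcp_rot: [0.634, 0.773, -0.001, -0.002]
wrist_force: [-0.6, 0.8, 0.1]
gripper_width: 0.0697
grasp_force: 0.0
t 3.7 p [0.4994 0.2365 0.1326] y at 11.31 q [-0.06  0.37 -0.6   1.92  0.25  0.93 -0.59]
rotvec tool [-0.0043 -0.0016  0.0072] move in current axes [-0.0041  0.0037  0.1206] move in goal axes [-0.0039  0.0032  0.1206] F [-0.56  0.83  0.06]
```

```bash
python3 -m handwheel '-.004 .0034 0 -.0043 -.0016 .007;0 0 .04 0 0 0;0 0 .04 0 0 0;0 0 .03 0 0 0;0 0 .01 0 0 0;0 0 0 0 0 0' 
python3 - <<'E'
from h import *
to(np.array([.5033,.2333,.012]),10.9)
E
python3 -m handwheel '0 0 0 0 0 0;0 0 0 0 0 0;0 0 0 0 0 0;0 0 0 0 0 0;0 0 0 0 0 0;0 0 0 0 0 0' 0.015
python3 - <<'E'
from h import *
to(np.array([.5033,.2333,.012]),10.9)
E
```

```text
time: 4.3
tcp_pos: [0.508, 0.2271, 0.0151]
tcp_rot: [0.64, 0.768, 0.0, 0.002]
wrist_force: [0.9, 0.8, 0.2]
gripper_width: 0.0697
grasp_force: 0.0
t 4.3 p [0.508  0.2271 0.0151] y at 10.43 q [-0.13  0.53 -0.52  1.99  0.4   0.71 -0.7 ]
rotvec tool [ 0.0031  0.0023 -0.0083] move in current axes [ 0.007  -0.0035  0.0031] move in goal axes [ 0.007  -0.0035  0.0031] F [0.92 0.77 0.18]
time: 4.9
tcp_pos: [0.5076, 0.2283, 0.0156]
tcp_rot: [0.639, 0.769, 0.001, 0.002]
wrist_force: [-1.2, -1.2, 10.2]
gripper_width: 0.026
grasp_force: 30.0
t 4.9 p [0.5076 0.2283 0.0156] y at 10.52 q [-0.13  0.53 -0.52  1.99  0.4   0.71 -0.71]
rotvec tool [ 0.004   0.0018 -0.0067] move in current axes [ 0.0057 -0.0033  0.0036] move in goal axes [ 0.0057 -0.0033  0.0036] F [-1.2 -1.2 10.2]
```

```bash
python3 -m handwheel '0 0 -.005 0 0 0;0 0 -.025 0 0 0;0 0 -.03 0 0 0;0 0 0 0 0 .123;0 0 0 0 0 .123;0 0 0 0 0 .123;0 0 0 0 0 0;0 0 0 0 0 0;0 0 0 0 0 0' 
python3 - <<'E'
from h import *
to(np.array([.5858,.0612,.070]),-10.7)
E
```

```text
time: 5.8
tcp_pos: [0.5074, 0.2284, 0.0755]
tcp_rot: [0.769, 0.64, 0.001, 0.002]
wrist_force: [-0.5, -0.4, -2.9]
gripper_width: 0.0258
grasp_force: 30.0
t 5.8 p [0.5074 0.2284 0.0755] y at -10.45 q [-0.15  0.43 -0.48  1.97  0.28  0.81 -0.97]
rotvec tool [ 0.0044 -0.0001  0.0044] move in current axes [-0.1502  0.1074  0.006 ] move in goal axes [-0.1498  0.108   0.0055] F [-0.54 -0.37 -2.88]
```

```bash
python3 -m handwheel '-.02 .0145 0 .0044 0 .0044;-.03 .0215 0 0 0 0;-.03 .0215 0 0 0 0;-.03 .0215 0 0 0 0;-.03 .0215 0.002 0 0 0;-.01 .007 0.003 0 0 0;0 0 0 0 0 0;0 0 0 0 0 0;0 0 0 0 0 0' 
python3 - <<'E'
from h import *
for n in ('top','side'): snap(n)
p,d=load('top');q,e=load('side')
a=cv2.resize(p[165:230,330:430],None,fx=6,fy=6,interpolation=cv2.INTER_CUBIC)[:300]
a=cv2.resize(p[170:220,330:460],None,fx=6,fy=6,interpolation=cv2.INTER_CUBIC)
b=cv2.resize(q[150:198,270:400],None,fx=6,fy=6,interpolation=cv2.INTER_CUBIC)
cv2.imwrite('pics/crop2.png',np.vstack([a,b])[:,:,::-1])
to(np.array([.5802,.0317,.060]),-10.7)
E
```

```text
time: 6.7
tcp_pos: [0.5844, 0.0625, 0.0707]
tcp_rot: [0.77, 0.638, 0.0, -0.0]
wrist_force: [-0.1, 0.2, -1.9]
gripper_width: 0.0257
grasp_force: 30.0
t 6.8 p [0.5846 0.0622 0.0707] y at -10.75 q [ 0.13  0.47 -0.43  1.9   0.26  0.83 -0.63]
rotvec tool [ 0.0002 -0.0005 -0.0009] move in current axes [-0.0308  0.0014  0.0107] move in goal axes [-0.0308  0.0014  0.0107] F [-0.56 -0.35 -2.59]
```

View pics/crop2.png

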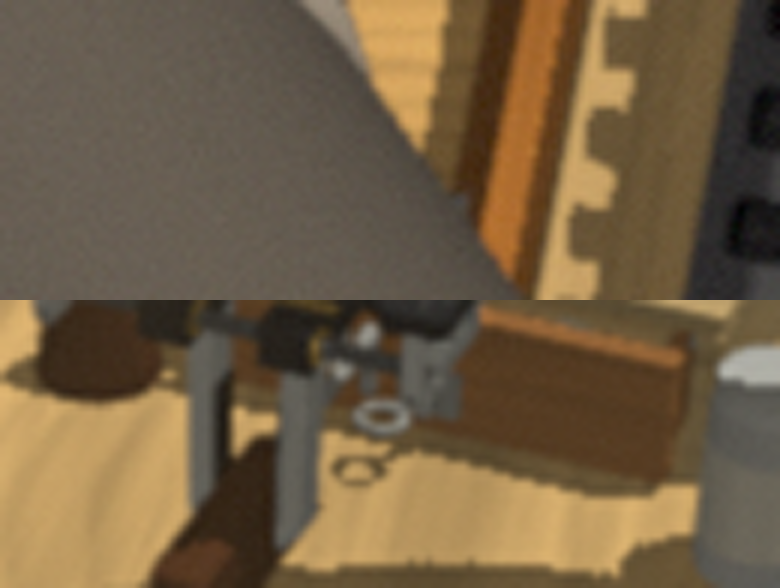

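The side crop shows the ring at full-frame (333.7,169.3) and what is probably the pin tip at about (331.5,164.5). The arm hides the top view. I'll cross-check by projecting both.

```bash
cat >> h.py <<'E'
def proj(n,P):
    T=np.linalg.inv(CAL[n]['cam_to_world']);c=T[:3,:3]@P+T[:3,3];K=CAL[n]['K']
    return np.array([K[0,2]+K[0,0]*c[0]/-c[2],K[1,2]-K[1,1]*c[1]/-c[2]]).round(1)
def tip():
    s=bot.get_state();M=R.from_quat(s['tcp_rot']).as_matrix();return s['tcp_pos']+M@np.array([-.1293,0,.0116])
E
python3 - <<'E'
from h import *
t=tip();print('tip',t.round(4),proj('side',t),proj('side',t+[0,0,.028]))
print('ring by side',wz('side',333.7,169.3,.028), proj('side',np.array([.5562,-.0954,.028])))
p,d=load('side');print('tip from side px',wz('side',331.5,164.8,t[2]))
b=cv2.resize(p[148:184,310:358],None,fx=16,fy=16,interpolation=cv2.INTER_CUBIC)
cv2.imwrite('pics/crop3.png',b[:,:,::-1])
E
```

```text
tip [ 0.5604 -0.0648  0.0591] [330.8 165.4] [331.1 156.5]
ring by side [ 0.55681069 -0.09476507  0.028     ] [334.  169.2]
tip from side px [ 0.55909152 -0.06820189  0.05908267]
```

View pics/crop3.png

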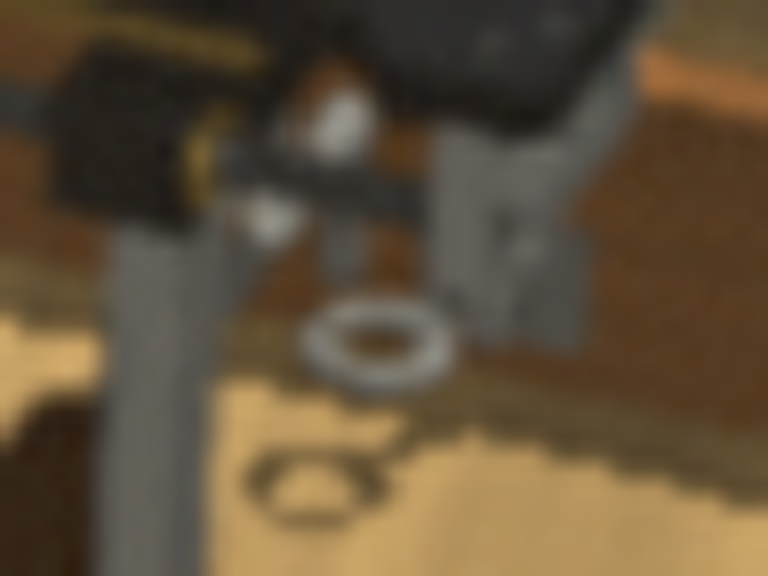

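Predicted tip (330.8,165.4) against the seen (331.2,165.2), and the two cameras agree on the ring to about 1 mm. I'll move over the ring and check.

```bash
python3 -m handwheel '-.01 .0008 0 0 0 0;-.01 .0008 0 0 0 0;-.0105 .0007 0 0 0 0;0 0 .007 0 0 0;0 0 .007 0 0 0;0 0 0 0 0 0;0 0 0 0 0 0;0 0 0 0 0 0' 
python3 - <<'E'
from h import *
p,d=snap('side');t=tip();print('tip',t.round(4),proj('side',t))
b=cv2.resize(p[148:184,310:358],None,fx=16,fy=16,interpolation=cv2.INTER_CUBIC)
cv2.imwrite('pics/crop4.png',b[:,:,::-1])
to(np.zeros(3),-10.7)
E
```

```text
time: 7.6
tcp_pos: [0.5815, 0.0309, 0.0566]
tcp_rot: [0.771, 0.637, 0.0, -0.0]
wrist_force: [-0.6, 0.6, -2.4]
gripper_width: 0.0257
grasp_force: 30.0
tip [ 0.5572 -0.0961  0.0451] [333.9 163.8]
t 7.65 p [0.5815 0.0308 0.0567] y at -10.85 q [ 0.17  0.48 -0.42  1.92  0.27  0.79 -0.59]
rotvec tool [ 0.0004 -0.0003 -0.0026] move in current axes [-0.1398 -0.5653  0.0564] move in goal axes [-0.1383 -0.5657  0.0567] F [ 1.24  0.69 -2.29]
```

View pics/crop4.png

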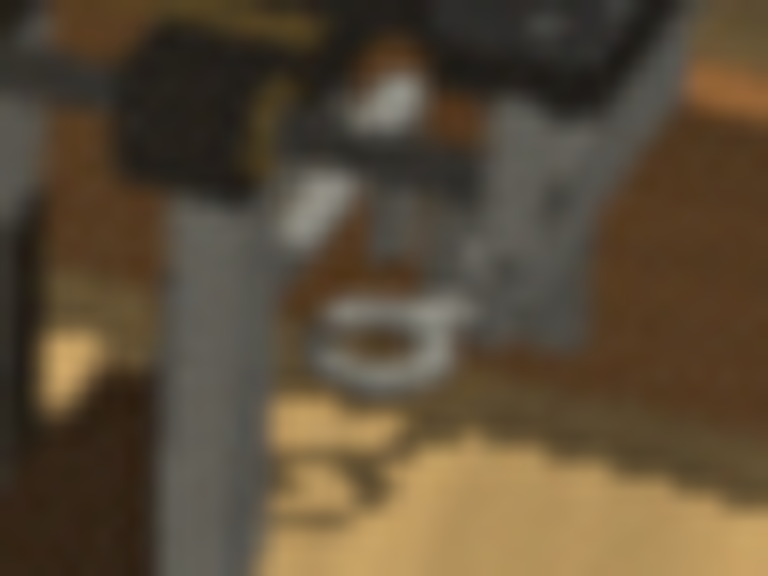

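The pin tip (333.9,163.7) hangs just above the ring centre (333.3,168.8), as predicted. I'll lower it.

```bash
python3 -m handwheel '.0005 .0004 .005 0 0 -.002;0 0 .005 0 0 0;0 0 .004 0 0 0;0 0 .004 0 0 0;0 0 .003 0 0 0;0 0 0 0 0 0;0 0 0 0 0 0' ; python3 -m handwheel '0 0 .003 0 0 0;0 0 .003 0 0 0;0 0 .003 0 0 0;0 0 .003 0 0 0;0 0 0 0 0 0;0 0 0 0 0 0'
python3 - <<'E'
from h import *
t=tip();print('tip',t.round(4),proj('side',t))
to(np.zeros(3),-10.7)
E
```

```text
time: 8.35
tcp_pos: [0.5819, 0.0309, 0.0356]
tcp_rot: [0.77, 0.638, 0.0, -0.0]
wrist_force: [-0.1, 0.4, -2.5]
gripper_width: 0.0257
grasp_force: 30.0
time: 8.95
tcp_pos: [0.5818, 0.0309, 0.0235]
tcp_rot: [0.77, 0.638, 0.0, -0.0]
wrist_force: [-0.6, -0.5, -2.1]
gripper_width: 0.0262
grasp_force: 30.0
tip [ 0.5577 -0.0961  0.0119] [333.2 173.9]
t 8.95 p [0.5818 0.0309 0.0235] y at -10.76 q [ 0.15  0.53 -0.4   1.93  0.3   0.73 -0.61]
rotvec tool [ 0.     -0.0001 -0.0011] move in current axes [-0.139  -0.5658  0.0235] move in goal axes [-0.1384 -0.566   0.0235] F [-0.6  -0.53 -2.05]
```

```bash
python3 -m handwheel '.0005 -.002 0 0 0 0;.0005 -.002 0 0 0 0;.001 -.002 0 0 0 0;.001 -.002 0 0 0 0;.001 -.002 0 0 0 0;.001 -.002 0 0 0 0;0 0 0 0 0 0;0 0 0 0 0 0' ; python3 -m handwheel '.001 0 0 0 0 0;.001 0 0 0 0 0;.001 0 0 0 0 0;.001 0 0 0 0 0;.001 0 0 0 0 0;.001 0 0 0 0 0'
```

```text
time: 9.75
tcp_pos: [0.571, 0.0382, 0.0236]
tcp_rot: [0.77, 0.638, 0.0, -0.0]
wrist_force: [-0.1, -0.4, -2.5]
gripper_width: 0.0262
grasp_force: 30.0
time: 10.35
tcp_pos: [0.5721, 0.0437, 0.0235]
tcp_rot: [0.77, 0.638, -0.0, 0.0]
wrist_force: [0.4, -4.5, -2.6]
gripper_width: 0.0259
grasp_force: 30.0
```

```bash
python3 -m handwheel '.0015 0 0 0 0 0;.002 0 0 0 0 0;.0025 0 0 0 0 0;.003 0 0 0 0 0;.003 0 0 0 0 0;.003 0 0 0 0 0;.003 0 0 0 0 0;.003 0 0 0 0 0;.003 0 0 0 0 0;.003 0 0 0 0 0;.003 0 0 0 0 0;.003 0 0 0 0 0;.003 0 0 0 0 0;.003 0 0 0 0 0;.003 0 0 0 0 0;.003 0 0 0 0 0;.003 0 0 0 0 0;.003 0 0 0 0 0;.002 0 0 0 0 0;.001 0 0 0 0 0'
```

```text
time: 12.35
tcp_pos: [0.5822, 0.0972, 0.0235]
tcp_rot: [0.77, 0.638, 0.0, -0.0]
wrist_force: [0.2, -4.1, -2.9]
gripper_width: 0.0257
grasp_force: 30.0
```

```bash
python3 - <<'E'
from h import *
s=bot.get_state();print(s['wrist_force'],tip())
p,d=snap('top')
seg('tray front','top',(330,130,440,300),p,d,lambda P,c:(P[:,2]>.06)&(P[:,2]<.076)&(c[:,0]>c[:,2]+60)&(c[:,0]<215))
seg('riser','top',(400,135,470,300),p,d,lambda P,c:(P[:,2]>.084)&(P[:,2]<.096))
cv2.imwrite('pics/top2.png',p[:,:,::-1])
E
```

```text
[ 0.21681772 -4.06588974 -2.89565124] [ 0.55804026 -0.02979948  0.01192648]
tray front 589 [ 0.5968 -0.086   0.0689] rect [600.7 -90.6] [ 71.4 145.1] 56.05
riser 2908 [ 0.5438 -0.1664  0.0901] rect [ 529.2 -169.1] [ 71.4 264.3] 84.23
```

View pics/top2.png

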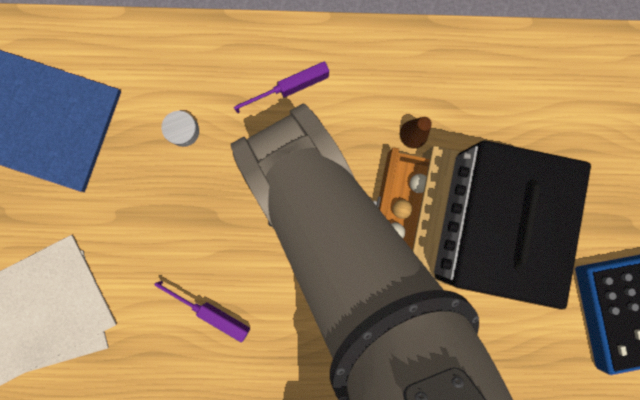

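The tray is following with about 4 N of drag and about 57 mm drawn. The last stretch will be small steps, with a force check after each.

```bash
cat > c.py <<'E'
import sys
from workcell import bot
s=bot.get_state();f=s['wrist_force'];p=s['tcp_pos']
F=-(f[0]*.186+f[1]*.983);print(round(s['time'],2),'along',round(p[0]*.186+p[1]*.983,5),'pull',round(F,2))
sys.exit(F>float(sys.argv[1]))
E
python3 c.py 8; H="python3 -m handwheel"
$H '.001 0 0 0 0 0;.002 0 0 0 0 0;.002 0 0 0 0 0;.002 0 0 0 0 0;.002 0 0 0 0 0;.002 0 0 0 0 0;.002 0 0 0 0 0;.001 0 0 0 0 0;.0005 0 0 0 0 0' >/dev/null && python3 c.py 8 &&
$H '.0005 0 0 0 0 0;.0005 0 0 0 0 0' >/dev/null && python3 c.py 7 &&
$H '.0005 0 0 0 0 0;.0005 0 0 0 0 0' >/dev/null && python3 c.py 7 &&
$H '.0005 0 0 0 0 0;.0005 0 0 0 0 0' >/dev/null && python3 c.py 7 &&
$H '.0005 0 0 0 0 0;.0005 0 0 0 0 0' >/dev/null && python3 c.py 7 &&
$H '.0005 0 0 0 0 0;.0005 0 0 0 0 0' >/dev/null && python3 c.py 7 &&
$H '.0005 0 0 0 0 0;.0005 0 0 0 0 0' >/dev/null && python3 c.py 7 &&
$H '.0005 0 0 0 0 0;.0005 0 0 0 0 0' >/dev/null && python3 c.py 7 &&
$H '.0005 0 0 0 0 0;.0005 0 0 0 0 0' >/dev/null && python3 c.py 7 &&
$H '.0005 0 0 0 0 0;.0005 0 0 0 0 0' >/dev/null && python3 c.py 7 &&
$H '.0005 0 0 0 0 0;.0005 0 0 0 0 0' >/dev/null && python3 c.py 7
```

```text
12.4 along 0.20397 pull 3.56
13.3 along 0.21837 pull 4.27False
False
```

```bash
sed -i 's/sys.exit(F>float(sys.argv\[1\]))/sys.exit(int(F>float(sys.argv[1])))/' c.py
H="python3 -m handwheel"
$H '.0005 0 0 0 0 0;.0005 0 0 0 0 0' >/dev/null && python3 c.py 7 &&
$H '.0005 0 0 0 0 0;.0005 0 0 0 0 0' >/dev/null && python3 c.py 7 &&
$H '.0005 0 0 0 0 0;.0005 0 0 0 0 0' >/dev/null && python3 c.py 7 &&
$H '.0005 0 0 0 0 0;.0005 0 0 0 0 0' >/dev/null && python3 c.py 7 &&
$H '.0005 0 0 0 0 0;.0005 0 0 0 0 0' >/dev/null && python3 c.py 7 &&
$H '.0005 0 0 0 0 0;.0005 0 0 0 0 0' >/dev/null && python3 c.py 7 &&
$H '.0005 0 0 0 0 0;.0005 0 0 0 0 0' >/dev/null && python3 c.py 7 &&
$H '.0005 0 0 0 0 0;.0005 0 0 0 0 0' >/dev/null && python3 c.py 7 &&
$H '.0005 0 0 0 0 0;.0005 0 0 0 0 0' >/dev/null && python3 c.py 7 &&
$H '.0005 0 0 0 0 0;.0005 0 0 0 0 0' >/dev/null && python3 c.py 7 &&
$H '.0005 0 0 0 0 0;.0005 0 0 0 0 0' >/dev/null && python3 c.py 7 &&
$H '.0005 0 0 0 0 0;.0005 0 0 0 0 0' >/dev/null && python3 c.py 7 &&
$H '.0005 0 0 0 0 0;.0005 0 0 0 0 0' >/dev/null && python3 c.py 7 &&
$H '.0005 0 0 0 0 0;.0005 0 0 0 0 0' >/dev/null && python3 c.py 7 &&
$H '.0005 0 0 0 0 0;.0005 0 0 0 0 0' >/dev/null && python3 c.py 7 &&
$H '.0005 0 0 0 0 0;.0005 0 0 0 0 0' >/dev/null && python3 c.py 7
```

```text
13.5 along 0.2191 pull 3.73
13.7 along 0.22015 pull 4.5
13.9 along 0.22114 pull 4.21
14.1 along 0.22216 pull 4.35
14.3 along 0.22319 pull 3.28
14.5 along 0.2242 pull 3.78
14.7 along 0.22522 pull 4.32
14.9 along 0.22617 pull 4.44
15.1 along 0.22721 pull 4.3
15.3 along 0.22817 pull 4.33
15.5 along 0.22922 pull 4.96
15.7 along 0.23018 pull 4.32
15.9 along 0.2312 pull 3.59
16.1 along 0.23221 pull 4.36
16.3 along 0.23319 pull 3.86
16.5 along 0.2342 pull 4.2
```

```bash

H="python3 -m handwheel"
$H '.0005 0 0 0 0 0;.0005 0 0 0 0 0' >/dev/null && python3 c.py 7 &&
$H '.0005 0 0 0 0 0;.0005 0 0 0 0 0' >/dev/null && python3 c.py 7 &&
$H '.0005 0 0 0 0 0;.0005 0 0 0 0 0' >/dev/null && python3 c.py 7 &&
$H '.0005 0 0 0 0 0;.0005 0 0 0 0 0' >/dev/null && python3 c.py 7 &&
$H '.0005 0 0 0 0 0;.0005 0 0 0 0 0' >/dev/null && python3 c.py 7 &&
$H '.0005 0 0 0 0 0;.0005 0 0 0 0 0' >/dev/null && python3 c.py 7 &&
$H '.0005 0 0 0 0 0;.0005 0 0 0 0 0' >/dev/null && python3 c.py 7 &&
$H '.0005 0 0 0 0 0;.0005 0 0 0 0 0' >/dev/null && python3 c.py 7 &&
$H '.0005 0 0 0 0 0;.0005 0 0 0 0 0' >/dev/null && python3 c.py 7 &&
$H '.0005 0 0 0 0 0;.0005 0 0 0 0 0' >/dev/null && python3 c.py 7 &&
$H '.0005 0 0 0 0 0;.0005 0 0 0 0 0' >/dev/null && python3 c.py 7 &&
$H '.0005 0 0 0 0 0;.0005 0 0 0 0 0' >/dev/null && python3 c.py 7 &&
$H '.0005 0 0 0 0 0;.0005 0 0 0 0 0' >/dev/null && python3 c.py 7 &&
$H '.0005 0 0 0 0 0;.0005 0 0 0 0 0' >/dev/null && python3 c.py 7 &&
$H '.0005 0 0 0 0 0;.0005 0 0 0 0 0' >/dev/null && python3 c.py 7 &&
$H '.0005 0 0 0 0 0;.0005 0 0 0 0 0' >/dev/null && python3 c.py 7 &&
$H '.0005 0 0 0 0 0;.0005 0 0 0 0 0' >/dev/null && python3 c.py 7 &&
$H '.0005 0 0 0 0 0;.0005 0 0 0 0 0' >/dev/null && python3 c.py 7 &&
$H '.0005 0 0 0 0 0;.0005 0 0 0 0 0' >/dev/null && python3 c.py 7 &&
$H '.0005 0 0 0 0 0;.0005 0 0 0 0 0' >/dev/null && python3 c.py 7
```

```text
16.7 along 0.2352 pull 4.25
16.9 along 0.23619 pull 4.89
17.1 along 0.23721 pull 2.92
17.3 along 0.23821 pull 5.17
17.5 along 0.23917 pull 4.23
17.7 along 0.24018 pull 4.62
17.9 along 0.24119 pull 4.64
18.1 along 0.24221 pull 4.71
18.3 along 0.24319 pull 4.61
18.5 along 0.24419 pull 4.27
18.7 along 0.2452 pull 4.74
18.9 along 0.24618 pull 4.36
19.1 along 0.24718 pull 3.98
19.3 along 0.24819 pull 4.72
19.5 along 0.24924 pull 4.82
19.7 along 0.25023 pull 5.15
19.9 along 0.2512 pull 4.81
20.1 along 0.25221 pull 3.89
20.3 along 0.25322 pull 4.43
20.5 along 0.25387 pull 7.47
```

Stop felt at 0.254. I'll build to 14 N in small steps.

```bash

H="python3 -m handwheel"
$H '0 0 0 0 0 0' >/dev/null && python3 c.py 12 &&
$H '.0003 0 0 0 0 0' >/dev/null && python3 c.py 12 &&
$H '0 0 0 0 0 0' >/dev/null && python3 c.py 12 &&
$H '.0003 0 0 0 0 0' >/dev/null && python3 c.py 12 &&
$H '0 0 0 0 0 0' >/dev/null && python3 c.py 12
```

```text
20.6 along 0.25386 pull 5.59
20.7 along 0.25389 pull 7.62
20.8 along 0.25389 pull 6.84
20.9 along 0.25396 pull 8.1
21.0 along 0.25393 pull 7.62
```

```bash

H="python3 -m handwheel"
$H '.0005 0 0 0 0 0' >/dev/null && python3 c.py 13 &&
$H '.0005 0 0 0 0 0' >/dev/null && python3 c.py 13 &&
$H '0 0 0 0 0 0' >/dev/null && python3 c.py 13 &&
$H '.0004 0 0 0 0 0' >/dev/null && python3 c.py 13 &&
$H '0 0 0 0 0 0' >/dev/null && python3 c.py 13
```

```text
21.1 along 0.25409 pull 10.24
21.2 along 0.25422 pull 12.75
21.3 along 0.25419 pull 10.51
21.4 along 0.25428 pull 13.43
```

```bash

H="python3 -m handwheel"
$H '0 0 0 0 0 0' >/dev/null ; python3 c.py 13
$H '0 0 0 0 0 0' >/dev/null ; python3 c.py 13
$H '.0003 0 0 0 0 0' >/dev/null ; python3 c.py 13
$H '0 0 0 0 0 0' >/dev/null ; python3 c.py 13
```

```text
21.5 along 0.25426 pull 11.96
21.6 along 0.25423 pull 11.9
21.7 along 0.25432 pull 13.68
21.8 along 0.2543 pull 12.57
```

```bash

H="python3 -m handwheel"
$H '.0003 0 0 0 0 0;0 0 0 0 0 0;0 0 0 0 0 0' >/dev/null ; python3 c.py 13
$H '0 0 0 0 0 0;0 0 0 0 0 0' >/dev/null ; python3 c.py 13
$H '0 0 0 0 0 0;0 0 0 0 0 0' >/dev/null ; python3 c.py 13
```

```text
22.1 along 0.25434 pull 13.29
22.3 along 0.25433 pull 13.52
22.5 along 0.25433 pull 14.49
```

```bash

H="python3 -m handwheel"
$H '.0001 0 0 0 0 0;0 0 0 0 0 0;0 0 0 0 0 0' >/dev/null ; python3 c.py 13
$H '0 0 0 0 0 0;0 0 0 0 0 0;0 0 0 0 0 0' >/dev/null ; python3 c.py 13
$H '0 0 0 0 0 0;0 0 0 0 0 0;0 0 0 0 0 0' >/dev/null ; python3 c.py 13
$H '0 0 0 0 0 0;0 0 0 0 0 0;0 0 0 0 0 0' >/dev/null ; python3 c.py 13
$H '0 0 0 0 0 0;0 0 0 0 0 0' >/dev/null ; python3 c.py 13
```

```text
22.8 along 0.25434 pull 13.33
23.1 along 0.25433 pull 14.56
23.4 along 0.25434 pull 14.23
23.7 along 0.2543 pull 13.81
23.9 along 0.25435 pull 13.7
```

```bash

H="python3 -m handwheel"
$H '-.0005 0 0 0 0 0;-.0005 0 0 0 0 0;-.0005 0 0 0 0 0;-.0005 0 0 0 0 0;-.0005 0 0 0 0 0' >/dev/null ; python3 c.py 13
$H '-.0005 0 0 0 0 0;-.0005 0 0 0 0 0;-.0005 0 0 0 0 0;-.0005 0 0 0 0 0' >/dev/null ; python3 c.py 13
$H '0 0 0 0 0 0;0 0 0 0 0 0' >/dev/null ; python3 c.py 13
```

```text
24.4 along 0.25389 pull 4.57
24.8 along 0.25314 pull -0.04
25.0 along 0.2527 pull -0.5
```

```bash

H="python3 -m handwheel"
$H '-.001 0 0 0 0 0;-.001 0 0 0 0 0;-.0005 0 0 0 0 0;0 0 0 0 0 0;0 0 0 0 0 0' >/dev/null ; python3 c.py 13
$H '0 0 -.003 0 0 0;0 0 -.003 0 0 0;0 0 -.003 0 0 0;0 0 0 0 0 0' ; python3 c.py 13
```

```text
25.5 along 0.24987 pull 0.16
time: 25.9
tcp_pos: [0.5912, 0.1425, 0.0332]
tcp_rot: [0.77, 0.638, 0.001, 0.0]
wrist_force: [-0.3, 0.1, -2.4]
gripper_width: 0.0254
grasp_force: 30.0
25.9 along 0.25006 pull -0.07
```

```bash

python3 -m handwheel '0 0 -.005 0 0 0;0 0 -.01 0 0 0;0 0 -.015 0 0 0;0 0 -.01 0 0 0;.01 0 0 0 0 0;.02 -.01 0 0 0 0;.03 -.014 0 0 0 0;.03 -.014 0 0 0 0;.02 -.01 0 0 0 0;.015 -.008 0 0 0 0;.004 0 0 0 0 0;0 0 0 0 0 0;0 0 0 0 0 0'
python3 -m handwheel '0 0 .02 0 0 0;0 0 .018 0 0 0;0 0 .01 0 0 0;0 0 .004 0 0 0;0 0 0 0 0 0;0 0 0 0 0 0'
python3 - <<'E'
from h import *
to(np.array([.56,.28,.0156]),-10.7)
E
```

```text
time: 27.2
tcp_pos: [0.5605, 0.2782, 0.0724]
tcp_rot: [0.771, 0.637, -0.0, 0.0]
wrist_force: [0.4, -0.0, -2.6]
gripper_width: 0.0255
grasp_force: 30.0
time: 27.8
tcp_pos: [0.5604, 0.2796, 0.0213]
tcp_rot: [0.77, 0.638, 0.001, 0.0]
wrist_force: [0.2, -0.0, -1.3]
gripper_width: 0.0258
grasp_force: 30.0
t 27.8 p [0.5604 0.2796 0.0213] y at -10.78 q [-0.25  0.59 -0.42  1.83  0.33  0.78 -1.03]
rotvec tool [ 0.0008 -0.0006 -0.0014] move in current axes [ 0.0003 -0.0005  0.0057] move in goal axes [ 0.0003 -0.0005  0.0057] F [ 0.18 -0.04 -1.31]
```

```bash

H="python3 -m handwheel"; z(){ grep -E "pos|wrist"; }
$H '0 0 .001 0 0 0;0 0 0 0 0 0' |z; $H '0 0 .001 0 0 0;0 0 0 0 0 0'|z; $H '0 0 .001 0 0 0;0 0 0 0 0 0'|z;$H '0 0 .001 0 0 0;0 0 0 0 0 0'|z
```

```text
tcp_pos: [0.5602, 0.2797, 0.0201]
wrist_force: [0.4, 0.7, -2.3]
tcp_pos: [0.5599, 0.2796, 0.0187]
wrist_force: [0.1, 0.6, -2.1]
tcp_pos: [0.5599, 0.2795, 0.0175]
wrist_force: [0.1, 0.6, -2.3]
tcp_pos: [0.5599, 0.2795, 0.0164]
wrist_force: [0.5, -0.7, -2.6]
```

```bash

H="python3 -m handwheel"; z(){ grep -E "pos|wrist|width"; }
$H '0 0 .0006 0 0 0;0 0 0 0 0 0' |z; $H '0 0 .0005 0 0 0;0 0 0 0 0 0'|z;  $H '0 0 .0005 0 0 0;0 0 0 0 0 0'|z
```

```text
tcp_pos: [0.5599, 0.2796, 0.0159]
wrist_force: [1.0, -0.9, -2.3]
gripper_width: 0.0261
tcp_pos: [0.56, 0.2796, 0.0157]
wrist_force: [-1.8, -0.6, 2.4]
gripper_width: 0.0258
tcp_pos: [0.56, 0.2797, 0.0157]
wrist_force: [-4.4, -1.9, 11.6]
gripper_width: 0.0259
```

```bash

python3 -m handwheel '0 0 -.0005 0 0 0;0 0 0 0 0 0'
python3 -m handwheel '0 0 0 0 0 0;0 0 0 0 0 0;0 0 0 0 0 0;0 0 0 0 0 0;0 0 0 0 0 0' .06
python3 -m handwheel '0 0 -.01 0 0 0;0 0 -.03 0 0 0;0 0 -.04 0 0 0;0 0 -.04 0 0 0;0 0 -.04 0 0 0;0 0 -.04 0 0 0;0 0 -.04 0 0 0;-.02 -.04 0 0 0 0;-.02 -.04 0 0 0 0;-.02 -.04 0 0 0 0;-.02 -.04 0 0 0 0;-.02 -.04 0 0 0 0;0 0 0 0 0 0;0 0 0 0 0 0'
python3 - <<'E'
from h import *
a,_=snap('side');b,d=snap('top')
cv2.imwrite('pics/end.png',np.vstack([cv2.resize(a,(480,300)),cv2.resize(b,(480,300))])[:,:,::-1])
S=lambda n,bx,f:seg(n,'top',bx,b,d,f)
S('handle',(150,150,320,260),lambda P,c:(P[:,2]>.025)&(P[:,2]<.06))
S('polish',(355,265,400,305),lambda P,c:(P[:,2]>.09)&(P[:,2]<.11))
S('tin',(155,105,205,150),lambda P,c:(P[:,2]>.03)&(P[:,2]<.06))
S('metro',(395,112,440,155),lambda P,c:(P[:,2]>.02)&(P[:,2]<.12))
E
```

```text
time: 29.4
tcp_pos: [0.56, 0.2797, 0.0157]
tcp_rot: [0.77, 0.638, 0.0, 0.0]
wrist_force: [-2.7, -0.8, 5.2]
gripper_width: 0.0255
grasp_force: 30.0
time: 29.9
tcp_pos: [0.5599, 0.2796, 0.0155]
tcp_rot: [0.77, 0.638, 0.0, 0.0]
wrist_force: [0.6, 0.2, 0.6]
gripper_width: 0.0598
grasp_force: 0.0
time: 31.3
tcp_pos: [0.3446, 0.2186, 0.2566]
tcp_rot: [0.77, 0.638, 0.001, 0.001]
wrist_force: [1.3, -0.4, -0.1]
gripper_width: 0.0599
grasp_force: 0.0
handle 918 [0.5575 0.28   0.0428] rect [553.  254.7] [213.7  26. ] 79.6
polish 532 [ 0.3833 -0.0569  0.0997] rect [383.3 -56.4] [48.5 47.4] 45.34
tin 930 [0.6989 0.3484 0.04  ] rect [699.6 349.1] [68.9 68.2] 47.17
metro 765 [ 0.6896 -0.1404  0.0694] rect [ 687.3 -139. ] [81.9 79.8] 86.45
```

View pics/end.png

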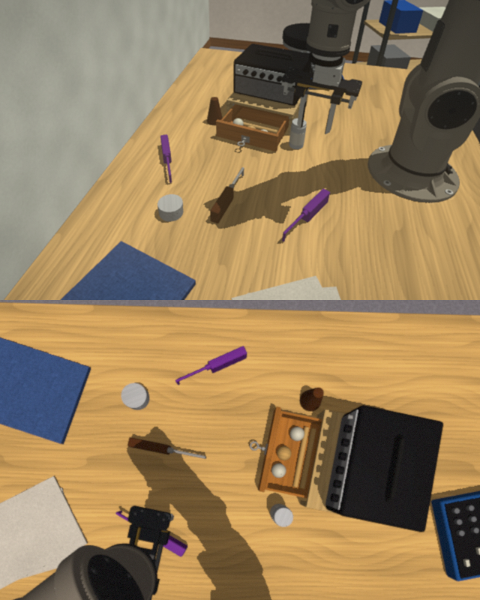

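The tray is fully out, the hook stands upright with its tip about 110 mm clear of the ring, and the bystanders haven't moved.

```bash
python3 -c "
from workcell import bot
print(bot.hand_in())"
```

```text
the job is handed in; nothing more can be done
None
```

The tray is drawn out to its stop and was bedded there at about 14 N for over a second; the hook tool stands upright on the bench about 110 mm clear of the ring, the tin, polish and metronome measured unmoved, and the job is handed in at about 31 s of the 67 s allowed.

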